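# Survey a shielded culture dish with a hand-held contamination probe

### The arm

A 6-joint arm with a two-finger parallel gripper is mounted at the origin on the work surface; the furniture and walls round the work are solid. World frame = base frame: x ahead of the robot, y to its left, z up, the work surface at z = 0. Lengths are in mm, angles in degrees, forces in N, time in s.
With the tool pointing down it reaches from about 300 to 850 mm from the base axis. Payload 4.2 kg.
Tool frame: the origin (TCP) lies midway between the tips of the shut fingers; the grasp point (between the pads) lies 19 mm behind it; z points along the fingers, y is the line along which they close (so a half turn about z gives the same grasp; the last joint's range is limited). The gripper opens to 91 mm and grips with 3 to 60 N. Pads are 32 mm wide; open, the fingers measure 118 mm over their backs; the gripper's body (76 mm by 178 mm) begins 60 mm behind the grasp point.
Start: joints at [62.223, 18.312, 89.639, -0, 72.044, -1.146], TCP at [257.745, 514.014, 213.976] pointing down, gripper open.
Joint ranges: [-177.97, 177.97], [-48.28, 115.42], [12.27, 149.76], [-77.06, 257.06], [2.81, 150.46], [-146.56, 146.56]. Speed limits (degrees/s): [147.25, 147.25, 180, 180, 180, 180].

### API

Orientations are given as [roll, pitch, yaw] about the fixed x, y, z axes, in that order (R = Rz(yaw) Ry(pitch) Rx(roll)).
In Python, from workcell import env gives the robot as it stands.
- The arm moves only by the tool jog_arm, never from a script. Its argument "steps" is one flat list of numbers, 5 for each row, row after row: the closure, from 0 (fully open) to 1 (shut), then the shift along the tool's x, y, z in cm, then the turn about the tool's z in degrees. A call has 1 to 20 rows; each row is the pose to reach, as a shift and turn from the pose commanded when the call began, along the tool's axes at that moment; what a row does not reach only later rows make up. A row lasts 1/10 s, in which the tool goes at most 50 mm and 8.59 degrees, less where a joint would pass 70% of its speed; a pose out of reach is approached as far as the arm can. A call with a gripper value outside its range is refused whole. The fingers move at their own pace and stop on an object; "force" is the grip in N (left out, the last holds). Time passes only in rows, so rows that repeat a pose let the fingers close. It gives the time, the measured TCP pose, the force and the opening at its end, in the units of the state.
- env.state(): the state, without advancing time (a new reading comes with each control period).
- env.grab_frame(name): name is "scene" or "top"; returns the picture (400x640x3 uint8, red, green, blue); there is no depth.
- env.camera_params(name): a dict with "fx", "fy", "cx", "cy" (pixels), "R" (3x3) and "t" (3): a world point X has camera coordinates R X + t. Camera axes: x right, y down, z forward; pixel columns grow to the right and rows downward; lengths in mm; the calibration is good to about 2 mm. A picture is of the moment at which its call begins. camera_params takes no time and is no camera call.
- env.job_done(): hands the job in, once; it reports no verdict.
The state is a dict: "time_s": time; "qpos": joint angles; "qvel": joint speeds; "effort": joint torques, N m; "ee_pos": TCP position; "ee_rot": TCP orientation; "force": force on the tool from outside, world axes, zero at the start; "torque": the same for the moment, N m; "gripper_width": finger opening in mm.
Only numpy, scipy, OpenCV 4.12 (cv2) and the standard library are available. Lean on these libraries where they do the work, as an engineer would, in place of code of your own. Each camera call takes 0.05 s, during which the arm holds its last target. There are 200 camera calls.

### The job

Swing the lid of the clear shield box up until it stands upright or a little beyond, then lift the contamination probe by its handle out of its charging dock and carry it, clear of the tube rack, into the open box. Finish still holding the probe there for the reading: level, window down, centred over the dish and square with the box, about one centimetre above the dish. The probe must never touch the dish or the box (it would be contaminated), and the dish, the tube rack with its tubes and the timer stay undisturbed.

Things in the scene. Friction and masses are not known exactly. Their poses are not given: they have to be found in the camera images.
- shield_box: Clear acrylic box, 146 (x) x 112 (y) x 60 mm, fixed; walls and opaque white floor 8 mm thick: inside 130 x 96 mm, 52 mm deep. Origin: centre of its underside, z up. The lid is hinged on the rim at its +x end, away from the robot. It may be yawed 0.2 rad; it and the dock may stand on either side of the tube rack.
- shield_lid (a joint): Opening angle of the box's clear acrylic lid (146 x 112 x 8 mm, 0.16 kg): 0 = shut (start), lying on the rim at 60 mm; pi/2 = upright; stop at 1.95. A stiff hinge holds it at any angle; about 3 N at the pull moves it. Standing open, its top edge is about 205 mm above the table: bring the probe in from above or from the robot's side.
- lid_pull (a point): Centre of the lid's black pull: a roller along the box's y, 18 mm diameter, 30 mm long, on a narrow web; 128 mm from the hinge axis along the lid, 28 mm above the lid's top. Lid shut: x -55, y 0, z 96 mm in the box's frame. Pinched by its end faces (fingers closing along the box's y) it pivots between the fingers as the lid swings. The frame turns with the lid.
- lid_hinge (a point): Point on the lid's hinge axis, midway along it: x +73, y 0, z 60 mm in the box's frame. The axis runs along the box's y.
- sample_dish: Pink culture dish with its lid, 52 mm diameter, 14 mm tall, 21 g, loose, flat on the floor of the box within 13 mm of its middle. Origin: centre of its underside (8 mm above the table).
- dock: Fixed grey charging dock, 113 x 79 mm, 26 mm tall, with an open rectangular pocket 89 (x) x 55 mm (y), 14 mm deep, its floor 12 mm above the table. Origin: centre of its underside, z up, slightly yawed.
- probe: Contamination probe, 0.28 kg, sitting loose in the dock's pocket (2.5 mm play), axes along the dock's; lifts straight up. Grey head 84 (x) x 50 (y) x 26 mm, window in its flat underside; black handle bar along x, 84 long, 22 wide (y), 20 mm tall, middle 64 mm above the underside, on two legs 67 mm apart, 28 mm gap below it. Origin: centre of the underside, z up. x and -x ends are equivalent.
- probe_grip (a point): Middle of the probe's handle bar, 64 mm above the probe's underside, on its axis; grip width 22 mm, fingers closing along the probe's y.
- tube_rack: Orange tube rack between the dock and the box, 49 (x) x 160 (y) x 80 mm, loose, long side pointing away from the robot. Origin: centre of its underside.
- tube_1: 50 ml tube with orange screw cap standing in the rack, 33 mm diameter, 114 mm long, top 116 mm above the table. Origin: centre of its foot, 2 mm above the table.
- tube_2: A second tube like tube_1, in another hole of the rack.
- round_timer: Small white round timer, 50 mm diameter, 19 mm tall, loose on the table between the dock and the box. Origin: centre of its underside.

How it is judged (in metres and radians):
On the way, in this order (a step that is already met when the one before it is completed fails the run):
1. the lid stands open, upright or beyond, with the probe still in its dock (value of joint shield_lid above 1.45 rad and z of probe in the frame of dock below 0.02 m), for 0.3 s.
2. the probe is held and lifted clear of the dock (z of probe in the frame of dock above 0.04 m and contact force between the fingers and probe above 1 N), for 0.2 s.
At the end, for the whole second after the job is handed in: Lid open over 1.4 rad; fingers hold the probe at rest, underside 4 to 18 mm above the dish top, centred within 10 mm, tilt under 0.12 rad, square with the box within 0.15 rad, touching neither box nor dish; dish moved under 6 mm, rack under 12, tubes and timer under 15 mm (value of joint shield_lid above 1.4 rad and horizontal distance between probe and sample_dish below 0.01 m and z of probe in the frame of sample_dish between 0.018 and 0.032 m and angle between probe's own z axis and vertical below 0.12 rad and angle between the x axis of probe and the x axis of shield_box, either way round below 0.15 rad and contact force between the fingers and probe above 1 N and contact force between probe and shield_box below 0.2 N and contact force between probe and sample_dish below 0.2 N and linear speed of probe below 0.02 m/s and angle between sample_dish's own z axis and vertical below 0.1 rad and distance of sample_dish from where it was at the start of the episode below 0.006 m and distance of tube_rack from where it was at the start of the episode below 0.012 m and distance of each of tube_1, tube_2, round_timer from where it was at the start of the episode below 0.015 m); the arm keeps its last pose, push and grip.
It fails at once if the probe touches the dish (contact force between probe and sample_dish above 0.3 N).
It fails at once if the probe touches the box or its lid (contact force between probe and shield_box above 0.5 N).
It fails at once if the dish is disturbed (distance of sample_dish from where it was at the start of the episode above 0.01 m).
It fails at once if the rack, a tube or the timer is disturbed (distance of any of tube_rack, tube_1, tube_2, round_timer from where it was at the start of the episode above 0.02 m).
It also fails if it takes over 67 s, if anything falls off the work surface, if the arm or the gripper's body presses on something with over 40 N, if the wrist force passes 120 N, or if a joint passes its speed limit or range.

## Working session

There is one attempt and no reset: what is moved stays moved. The work goes in short steps, Python scripts to look and compute and a tool call to move; the robot and the scene stay as the last step left them, time stands still between calls to the robot, and variables do not carry over. Pictures are saved under pics/ and viewed, on a budget of 10 in all, crops included, one or two more only if the job needs it, and the job is handed in when it is done.

Besides the shell and the picture viewer there is one more tool, called after "Request:" as a command line: name --argument value ..., lists and objects as JSON in quotes. jog_arm: Moves the arm, as the interface text tells. Its arguments: {"type":"object","properties":{"steps":{"type":"array","items":{"type":"number"}},"force":{"type":"number"}},"required":["steps"]}

```bash
mkdir -p pics && python3 - <<'E'
from workcell import env
import cv2, numpy as np
for n in("scene","top"):
    im=env.grab_frame(n); cv2.imwrite(f"pics/{n}0.png",im[:,:,::-1])
    p=env.camera_params(n); print(n,p["fx"],p["fy"],p["cx"],p["cy"],np.round(p["R"],3).tolist(),np.round(p["t"],1), (-p["R"].T@p["t"]).round())
s=env.state();print(s["time_s"],s["ee_pos"],s["ee_rot"],s["gripper_width"])
E
```

```text
scene 389.5735899151763 389.5735899151763 323.20066158913374 203.3070223204442 [[-0.263, 0.965, 0.001], [0.499, 0.137, -0.856], [-0.826, -0.225, -0.517]] [ 119.5 -145.8 1383.4] [1246.  216.  591.]
top 498.00249601257457 498.00249601257457 322.2056977738756 196.6725961052541 [[-0.016, -1.0, -0.024], [-0.994, 0.019, -0.104], [0.105, 0.023, -0.994]] [  15.6  485.1 1093.8] [ 368.  -18. 1138.]
0.1 [257.53603315 513.61212223 213.20434759] [-1.79909747e+02 -1.66664206e-03  1.53370891e+02] 91.40732545826593
```

View pics/scene0.png

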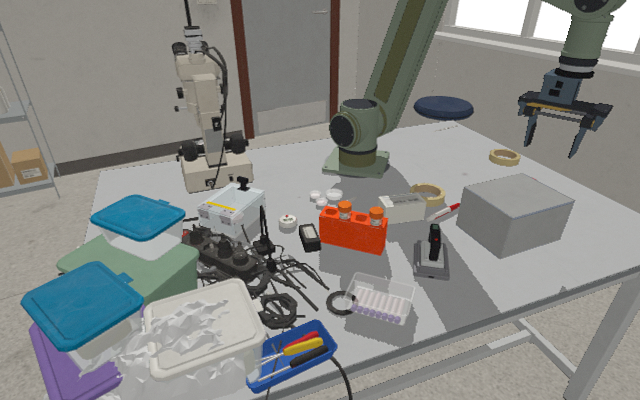

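View pics/top0.png

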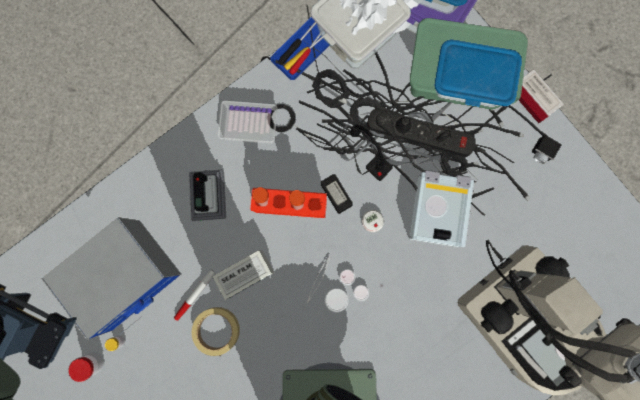

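The top view shows the dock with the probe at about (207,195) and the rack at (289,203). The box is at (443,210) with its black pull at (441,234), and the timer is at (372,220). I'll zoom in on the dock and box.

```bash
cat > h.py <<'E'
import cv2, numpy as np
from workcell import env
def ray(n,uv,z):
    p=env.camera_params(n); R,t=np.array(p["R"]),np.array(p["t"]); c=-R.T@t
    d=R.T@np.array([(uv[0]-p["cx"])/p["fx"],(uv[1]-p["cy"])/p["fy"],1]); return (c+d*(z-c[2])/d[2])
def proj(n,X):
    p=env.camera_params(n); q=np.array(p["R"])@np.array(X)+p["t"]
    return np.array([p["fx"]*q[0]/q[2]+p["cx"],p["fy"]*q[1]/q[2]+p["cy"]])
def blobs(im,box,lo,hi,amin=20):
    u0,v0,u1,v1=box; m=cv2.inRange(im[v0:v1,u0:u1],lo,hi)
    for c in cv2.findContours(m,cv2.RETR_EXTERNAL,cv2.CHAIN_APPROX_NONE)[0]:
        if cv2.contourArea(c)>=amin:
            r=cv2.minAreaRect(c+np.array([[u0,v0]])); yield r,cv2.boxPoints(r)
E
python3 - <<'E'
from h import *
im=cv2.imread("pics/top0.png")
a=cv2.resize(im[160:230,180:240],None,fx=6,fy=6,interpolation=cv2.INTER_CUBIC)
b=cv2.resize(im[162:255,405:485],None,fx=5,fy=5,interpolation=cv2.INTER_CUBIC)
o=np.zeros((470,770,3),np.uint8);o[:420,:360]=a;o[:465,365:765]=b
cv2.imwrite("pics/crop1.png",o)
for nm,box,lo,hi,z in[("handle",(185,165,230,225),(0,0,0),(45,45,45),86),("pull",(425,222,460,245),(0,0,0),(50,50,50),104),("boxlid",(405,160,485,255),(150,140,120),(255,255,255),68),("rack",(240,180,335,225),(0,0,180),(60,110,255),80)]:
    for r,p in blobs(im,box,lo,hi):
        print(nm,np.round(r[0],1),np.round(r[1],1),round(r[2],1),"->",ray("top",r[0],z).round(1)[:2],[ray("top",q,z).round()[:2].tolist() for q in p])
E
```

```text
handle [199.7 191.5] [39.2 13.6] 88.1 -> [495.1 267.7] [[537.0, 284.0], [538.0, 255.0], [453.0, 251.0], [453.0, 280.0]]
pull [441.5 234.1] [15.3  8.3] 8.1 -> [ 394.8 -239.5] [[389.0, -223.0], [406.0, -226.0], [401.0, -256.0], [384.0, -253.0]]
boxlid [444.5 210.5] [87. 79.] 90.0 -> [ 446.1 -255.5] [[542.0, -174.0], [539.0, -344.0], [352.0, -335.0], [355.0, -168.0]]
boxlid [475.2 161.6] [14.8  4.4] 14.0 -> [ 550.9 -326. ] [[551.0, -309.0], [560.0, -312.0], [551.0, -343.0], [542.0, -340.0]]
rack [288.2 201.9] [73.8 25.1] 4.5 -> [469.7  78.8] [[451.0, 160.0], [504.0, 156.0], [489.0, -2.0], [435.0, 3.0]]
```

View pics/crop1.png

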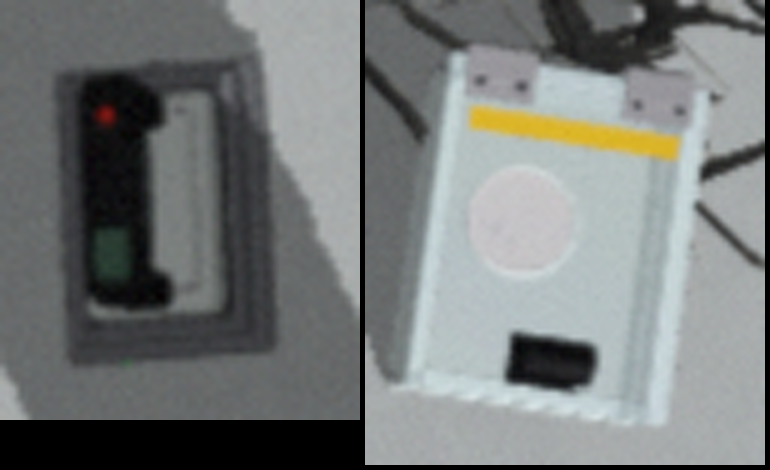

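The crop shows the handle's top centre at crop (115,190) and the dock's corners at (57,75), (255,65), (273,350) and (72,360). The dish is at (522,220), the yellow stripe runs (470,118)–(680,150), and the pull is at (553,361).

```bash
python3 - <<'E'
from h import *
A=lambda x,y:(180+x/6-.5,160+y/6-.5); B=lambda x,y:(405+(x-365)/5-.5,162+y/5-.5)
ang=lambda a,b:round(float(np.degrees(np.arctan2(*(a-b)[1::-1]))),1)
T=lambda uv,z:ray("top",uv,z)[:2]
d=[T(A(*q),26) for q in[(57,75),(255,65),(273,350),(72,360)]]
print("dock",np.mean(d,0).round(1),[x.round().tolist() for x in d],"yaw",ang(d[0],d[3]),ang(d[1],d[2]),ang(d[0],d[1])-90)
print("handle",T(A(115,190),86))
y=[T(B(470,118),68),T(B(680,150),68)];print("stripe yaw",ang(y[0],y[1])-90)
l=[T(B(708,95),68),T(B(665,422),68)];print("lid right edge",ang(l[0],l[1]),l)
print("dish",T(B(522,220),22),"pull@105",T(B(553,361),105),"@96",T(B(553,361),96))
print("timer",T((372,220),19))
for uv,z in[((460,300),40),((497,318),250),((480,245),60),((550,265),250)]: print("micro",uv,z,T(uv,z).round())
im=cv2.imread("pics/scene0.png")
for r,p in blobs(im,(232,172,255,195),(0,0,0),(60,60,60),8): print("pull scene",np.round(r[0],1),r[1],r[2])
# triangulate guesses
print("proj pull", proj("scene",[395,-240,96]), "handle",proj("scene",[495,268,76]))
for r,p in blobs(im,(420,215,450,265),(0,0,0),(50,50,50),8): print("handle scene",np.round(r[0],1),r[1],r[2])
# grey box height: top corner vs bottom
for uv in[(520,178),(459,196),(485,225),(571,207)]: print("greytop",[ray("scene",uv,z).round()[:2].tolist() for z in(80,120,160)])
for uv in[(122,220),(178,272),(97,335),(45,282)]: print("greytop(top)",[ray("top",uv,z).round()[:2].tolist() for z in(80,120,160)])
E
```

```text
dock [494.5 267.7] [[547.0, 309.0], [550.0, 234.0], [442.0, 226.0], [439.0, 302.0]] yaw 3.7 3.9 1.7000000000000028
handle [495.84485487 269.97372718]
stripe yaw -9.900000000000006
lid right edge -10.1 [array([ 509.70831037, -319.46312053]), array([ 369.96599593, -294.62843965])]
dish [ 461.01277145 -247.06526334] pull@105 [ 395.64935595 -240.41609733] @96 [ 395.88734429 -242.35083667]
timer [ 431.26537103 -103.74230357]
micro (460, 300) 40 [ 254. -287.]
micro (497, 318) 250 [ 244. -298.]
micro (480, 245) 60 [ 371. -330.]
micro (550, 265) 250 [ 334. -395.]
pull scene [242.4 183. ] (14.5769624710083, 10.049270629882812) 83.6598129272461
proj pull [243.95319403 179.92275923] handle [433.50337872 235.69565161]
handle scene [434.5 242. ] (36.0, 11.0) 90.0
greytop [[149.0, 496.0], [235.0, 475.0], [321.0, 453.0]]
greytop [[302.0, 327.0], [376.0, 318.0], [450.0, 309.0]]
greytop [[426.0, 382.0], [490.0, 369.0], [554.0, 356.0]]
greytop [[285.0, 595.0], [360.0, 566.0], [435.0, 536.0]]
greytop(top) [[437.0, 437.0], [435.0, 420.0], [432.0, 402.0]]
greytop(top) [[325.0, 314.0], [327.0, 301.0], [328.0, 289.0]]
greytop(top) [[197.0, 484.0], [203.0, 465.0], [210.0, 446.0]]
greytop(top) [[308.0, 599.0], [310.0, 576.0], [313.0, 552.0]]
```

Box yaw is about -10° and dock yaw about 3°. Before moving, I'll check how much room the gripper body has next to the microscope.

```bash
python3 - <<'E'
from h import *
out=[]
for n,(u0,v0,u1,v1) in(("scene",(150,0,330,200)),("top",(400,150,640,400))):
    im=cv2.imread(f"pics/{n}0.png"); im=cv2.resize(im[v0:v1,u0:u1],None,fx=400/(u1-u0),fy=400/(u1-u0)); k=400/(u1-u0)
    a=np.radians(-10); R=np.array([[np.cos(a),-np.sin(a)],[np.sin(a),np.cos(a)]])
    c=[R@[sx*38,sy*89]+[395.5,-241.5] for sx,sy in((1,1),(1,-1),(-1,-1),(-1,1))]
    for z,col in((156,(0,0,255)),(280,(255,0,255))):
        P=np.array([(proj(n,[*q,z])-[u0,v0])*k for q in c]).astype(np.int32); cv2.polylines(im,[P],True,col,1)
    cv2.circle(im,tuple(((proj(n,[395.5,-241.5,96])-[u0,v0])*k).astype(int)),3,(0,255,0),1)
    out.append(cv2.copyMakeBorder(im,0,max(0,450-im.shape[0]),0,0,cv2.BORDER_CONSTANT)[:450])
cv2.imwrite("pics/micro.png",np.hstack(out))
for v in(165,175,185): print(v,ray("scene",(215,v),0).round(), ray("scene",(250,v),0).round())
E
```

```text
165 [ 154. -475.    0.] [ 121. -356.    0.]
175 [ 223. -437.    0.] [ 192. -324.    0.]
185 [ 286. -402.    0.] [ 257. -295.    0.]
```

View pics/micro.png

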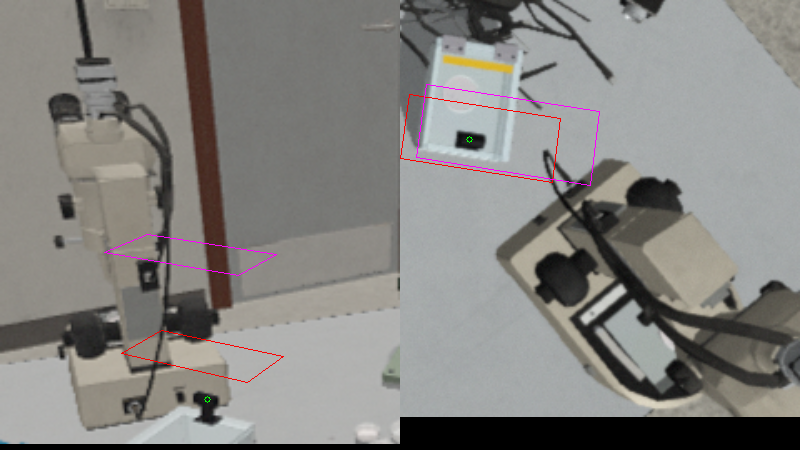

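```bash
python3 - <<'E'
from h import *
for uv in((487,240),(505,265)):
  for z in(20,60,100,150,200,250,300):
    X=ray("top",uv,z); q=proj("scene",X); print(uv,z,X.round(),"scene px",q.round(),"crop",((q-[150,0])*2.222).round())
E
```

```text
(487, 240) 20 [ 382. -357.   20.] scene px [212. 196.] crop [137. 436.]
(487, 240) 60 [ 382. -345.   60.] scene px [214. 184.] crop [141. 410.]
(487, 240) 100 [ 381. -333.  100.] scene px [215. 172.] crop [145. 383.]
(487, 240) 150 [ 381. -318.  150.] scene px [218. 156.] crop [151. 348.]
(487, 240) 200 [ 380. -303.  200.] scene px [221. 140.] crop [157. 310.]
(487, 240) 250 [ 379. -288.  250.] scene px [223. 122.] crop [163. 271.]
(487, 240) 300 [ 379. -272.  300.] scene px [226. 103.] crop [170. 229.]
(505, 265) 20 [ 327. -394.   20.] scene px [210. 186.] crop [133. 413.]
(505, 265) 60 [ 328. -380.   60.] scene px [212. 175.] crop [137. 388.]
(505, 265) 100 [ 330. -367.  100.] scene px [214. 163.] crop [141. 363.]
(505, 265) 150 [ 331. -350.  150.] scene px [216. 148.] crop [147. 330.]
(505, 265) 200 [ 333. -333.  200.] scene px [219. 132.] crop [153. 294.]
(505, 265) 250 [ 335. -317.  250.] scene px [221. 116.] crop [159. 257.]
(505, 265) 300 [ 337. -300.  300.] scene px [224.  98.] crop [165. 217.]
```

Request:
jog_arm --steps '[0,0,0,-4.5,0,0,0,0,-8.6,0,0,-4,-4,-8.6,-2,0,-8,-8,-8.6,-4,0,-12,-12,-8.6,-6,0,-15,-15,-8.6,-8,0,-18,-18,-8.6,-10,0,-21,-21,-8.6,-12,0,-24,-24,-8.6,-14,0,-27,-27,-8.6,-16,0,-30,-30,-8.6,-16.6,0,-31.3,-33,-8.6,-16.6,0,-33.5,-36.5,-8.6,-16.6,0,-35.5,-40,-8.6,-16.6,0,-37.5,-44,-8.6,-16.6,0,-39.5,-48,-8.6,-16.6,0,-41.5,-52,-8.6,-16.6,0,-43.5,-56,-8.6,-16.6,0,-45.5,-59.5,-8.6,-16.6,0,-46.6,-61.2,-8.6,-16.6]'

```text
time_s: 2.1
ee_pos: [399.4, -244.9, 299.3]
ee_rot: [-180.0, -0.1, 169.8]
force: [-0.2, 0.7, -0.2]
gripper_width: 91.6
```

Request:
jog_arm --steps '[0,0,0,3,0,0,0,0,6,0,0,0,0,9,0,0,0,0,12,0,0,0,0,14,0,0,0,0,14,0,0,0,0,14,0]'

```text
time_s: 2.8
ee_pos: [400.1, -242.0, 160.1]
ee_rot: [180.0, -0.0, 170.0]
force: [0.8, -0.3, 0.1]
gripper_width: 91.1
```

```bash
python3 - <<'E'
from h import *
s=env.state();print(s["ee_pos"],s["ee_rot"],s["force"])
t=env.grab_frame("top")[:,:,::-1];c=env.grab_frame("scene")[:,:,::-1]
cv2.imwrite("pics/top1.png",t);cv2.imwrite("pics/scene1.png",c)
a=cv2.resize(c[60:260,160:340],None,fx=2.2,fy=2.2);b=cv2.resize(t[140:340,370:550],None,fx=2.2,fy=2.2)
cv2.imwrite("pics/pre1.png",np.hstack([a,b]))
E
```

```text
[ 400.09440576 -242.02960246  160.14146399] [ 1.79989782e+02 -1.26701703e-02  1.69967281e+02] [ 0.83818784 -0.28921596  0.08889204]
```

View pics/pre1.png

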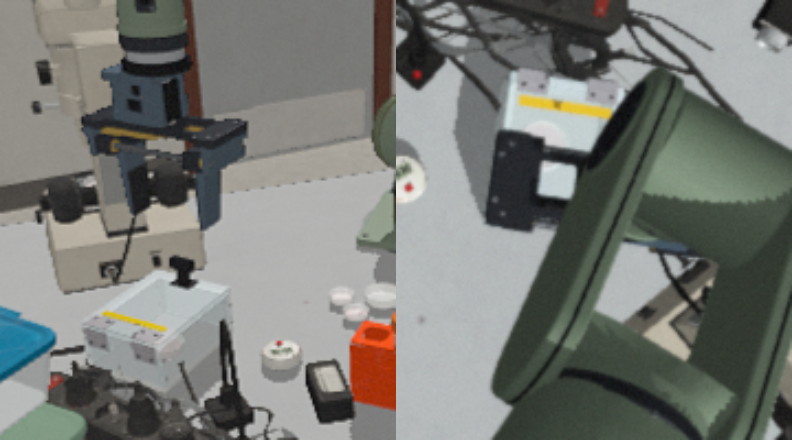

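The pull at crop (183,270) lies below and between the open fingers. The gripper bar passes in front of the microscope and clear of its cable.

Request:
jog_arm --steps '[0,0,0,1.5,0,0,0,0,3,0,0,0,0,4.5,0,0,0,0,6,0,0,0,0,6,0]'

```text
time_s: 3.4
ee_pos: [399.6, -241.7, 99.6]
ee_rot: [180.0, -0.1, 170.0]
force: [-0.0, -0.0, -0.1]
gripper_width: 91.1
```

Request:
jog_arm --steps '[0,0,0,1.1,0,0,0,0,2.2,0,0,0,0,2.2,0]'

```text
time_s: 3.7
ee_pos: [399.3, -241.5, 76.9]
ee_rot: [179.9, -0.1, 170.0]
force: [-0.8, 0.2, 0.1]
gripper_width: 91.4
```

```bash
python3 - <<'E'
from h import *
s=env.state();print(s["ee_pos"],s["ee_rot"],s["force"])
c=env.grab_frame("scene")[:,:,::-1]
cv2.imwrite("pics/pre2.png",cv2.resize(c[110:230,180:300],None,fx=4.5,fy=4.5,interpolation=cv2.INTER_CUBIC))
E
```

```text
[ 399.27688846 -241.47241208   76.91183349] [ 1.79944324e+02 -1.17938969e-01  1.69967252e+02] [-0.75504707  0.2026363   0.14242162]
```

View pics/pre2.png

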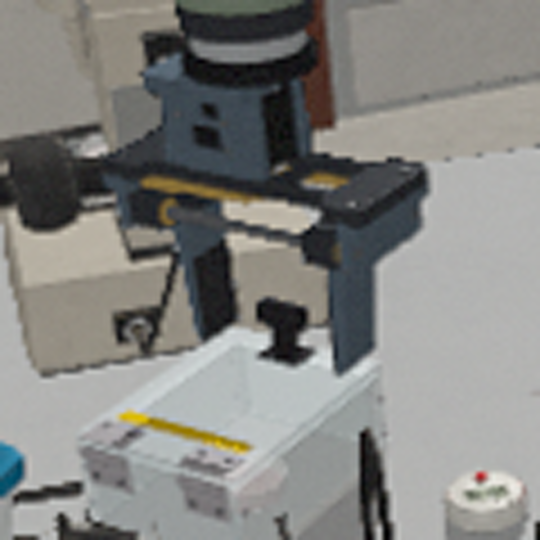

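The pull (282,315) sits midway between the fingers, and the tips are above the lid. Closing now.

Request:
jog_arm --steps '[1,0,0,0,0,1,0,0,0,0,1,0,0,0,0,1,0,0,0,0,1,0,0,0,0,1,0,0,0,0,1,0,0,0,0,1,0,0,0,0,1,0,0,0,0,1,0,0,0,0]' --force 20

```text
time_s: 4.75
ee_pos: [399.6, -244.3, 78.1]
ee_rot: [-179.7, 0.0, 170.1]
force: [-3.1, -9.0, -1.2]
gripper_width: 29.9
```

```bash
python3 - <<'E'
from h import *
s=env.state();print(s["ee_pos"],s["force"],s["torque"],s["gripper_width"])
r0=np.array([-128,36.])
# grasp point may be offset +4 mm in x from roller; arc shift of roller: tool x=-box x, z down
for th in range(0,107,6):
    a=np.radians(th); v=np.array([r0[0]*np.cos(a)+r0[1]*np.sin(a), -r0[0]*np.sin(a)+r0[1]*np.cos(a)])-r0
    print(th,"toolx %.2f z %.2f cm"%(-v[0]/10,-v[1]/10))
E
```

```text
[ 399.60904894 -244.3444176    78.06685683] [-3.12244546 -9.00063356 -1.18839217] [-1.42887683  0.60789375  0.01157233] 29.884536828714648
0 toolx -0.00 z -0.00 cm
6 toolx -0.45 z -1.32 cm
12 toolx -1.03 z -2.58 cm
18 toolx -1.74 z -3.78 cm
24 toolx -2.57 z -4.89 cm
30 toolx -3.51 z -5.92 cm
36 toolx -4.56 z -6.84 cm
42 toolx -5.70 z -7.64 cm
48 toolx -6.91 z -8.32 cm
54 toolx -8.19 z -8.87 cm
60 toolx -9.52 z -9.29 cm
66 toolx -10.88 z -9.56 cm
72 toolx -12.27 z -9.69 cm
78 toolx -13.66 z -9.67 cm
84 toolx -15.04 z -9.51 cm
90 toolx -16.40 z -9.20 cm
96 toolx -17.72 z -8.75 cm
102 toolx -18.98 z -8.17 cm
```

Request:
jog_arm --steps '[1,0,-0.25,0,0,1,-0.2,-0.25,-0.65,0,1,-0.45,-0.25,-1.3,0,1,-0.73,-0.25,-1.95,0,1,-1.03,-0.25,-2.6,0,1,-1.38,-0.25,-3.2,0,1,-1.74,-0.25,-3.8,0,1,-2.15,-0.25,-4.35,0,1,-2.57,-0.25,-4.9,0,1,-3.03,-0.25,-5.4,0,1,-3.5,-0.25,-5.9,0,1,-3.5,-0.25,-5.9,0]'

```text
time_s: 5.95
ee_pos: [434.7, -250.6, 137.9]
ee_rot: [-180.0, 0.0, 170.0]
force: [-2.3, -1.1, 2.2]
gripper_width: 29.8
```

Request:
jog_arm --steps '[1,-0.52,0,-0.48,0,1,-1.06,0,-0.94,0,1,-1.62,0,-1.35,0,1,-2.2,0,-1.74,0,1,-2.8,0,-2.1,0,1,-3.4,0,-2.42,0,1,-4.05,0,-2.72,0,1,-4.7,0,-2.97,0,1,-5.35,0,-3.2,0,1,-6.0,0,-3.4,0,1,-6.7,0,-3.55,0,1,-7.4,0,-3.66,0,1,-8.77,0,-3.79,0,1,-10.15,0,-3.77,0,1,-11.5,0,-3.6,0,1,-12.2,0,-3.47,0,1,-12.9,0,-3.3,0,1,-13.6,0,-3.1,0,1,-14.2,0,-2.85,0,1,-14.65,0,-2.65,0]'

```text
time_s: 7.95
ee_pos: [580.2, -276.6, 164.3]
ee_rot: [-180.0, 0.2, 170.0]
force: [-0.5, -2.5, 6.4]
gripper_width: 29.6
```

```bash
python3 - <<'E'
from h import *
s=env.state();print(s["ee_pos"],s["force"],s["gripper_width"])
t=env.grab_frame("top")[:,:,::-1];c=env.grab_frame("scene")[:,:,::-1]
cv2.imwrite("pics/top2.png",t);cv2.imwrite("pics/scene2.png",c)
a=cv2.resize(c[60:260,160:340],None,fx=2.2,fy=2.2);b=cv2.resize(t[100:300,370:550],None,fx=2.2,fy=2.2)
cv2.imwrite("pics/lid.png",np.hstack([a,b]))
E
```

```text
[ 580.23563861 -276.62592656  164.2952215 ] [-0.49139174 -2.46087367  6.36114501] 29.595013014306144
```

View pics/lid.png

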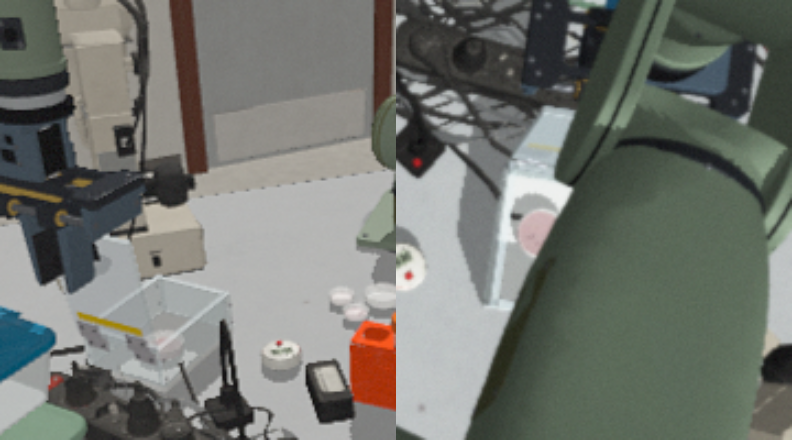

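The lid is open just past upright (scene crop, around (100,270)), and the dish in the box looks undisturbed. Next I release the pull and rise.

Request:
jog_arm --steps '[0,0,0,0,0,0,0,0,0,0,0,0,0,0,0,0,0,0,0,0,0,0,0,0,0,0,0,0,0,0,0,0,0,-2,0,0,0,0,-5,0,0,0,0,-9,0,0,0,0,-12,0,0,0,0,-12,0]'

```text
time_s: 9.15
ee_pos: [580.1, -276.9, 289.0]
ee_rot: [-179.8, 0.6, 170.0]
force: [-1.1, 0.2, -0.6]
gripper_width: 91.2
```

Request:
jog_arm --steps '[0,2,3,0,0,0,4,7,0,-1,0,5,11,0,-2,0,6,15,0,-3,0,8,19,0,-4,0,9,23,0,-5,0,10,27,0,-6,0,11,31,0,-7,0,12,35,0,-8,0,13,39,0,-9,0,14,43,0,-10,0,15.5,46.5,0,-12,0,17,50,0,-13.3,0,17.8,52.3,0,-13.3,0,17.8,52.3,3,-13.3,0,17.8,52.3,6,-13.3,0,17.8,52.3,9,-13.3,0,17.8,52.3,12,-13.3,0,17.8,52.3,12,-13.3]'

```text
time_s: 11.05
ee_pos: [490.9, 268.4, 158.8]
ee_rot: [-179.8, -0.6, -176.7]
force: [0.5, -0.2, -0.4]
gripper_width: 91.2
```

```bash
python3 - <<'E'
from h import *
s=env.state();print(s["ee_pos"],s["ee_rot"],s["force"],s["gripper_width"])
t=env.grab_frame("top")[:,:,::-1];c=env.grab_frame("scene")[:,:,::-1]
cv2.imwrite("pics/top3.png",t);cv2.imwrite("pics/scene3.png",c)
a=cv2.resize(c[140:290,360:480],None,fx=3,fy=3);b=cv2.resize(t[120:270,370:510],None,fx=3,fy=3)
cv2.imwrite("pics/v3.png",np.hstack([a,b]))
for r,p in blobs(t,(240,180,335,225),(0,0,180),(60,110,255)): print("rack",r)
for r,p in blobs(t,(405,170,485,255),(130,130,180),(220,200,255),50): print("pink?",r)
m=cv2.cvtColor(t,cv2.COLOR_BGR2HSV)[150:260,410:480]
k=((m[...,0]>165)|(m[...,0]<8))&(m[...,1]>30); ys,xs=np.nonzero(k);print("dish",len(xs),xs.mean()+410,ys.mean()+150,xs.min()+410,xs.max()+410,ys.min()+150,ys.max()+150)
E
```

```text
[490.89728982 268.41564844 158.75156938] [-179.76191448   -0.55061202 -176.73218072] [ 0.53297641 -0.15858224 -0.44673743] 91.2068452454217
rack ((288.1587829589844, 201.93528747558594), (73.78202056884766, 25.0030574798584), 4.398705959320068)
pink? ((444.5, 229.5), (79.0, 49.0), 0.0)
pink? ((477.5, 203.0), (16.0, 13.0), 90.0)
pink? ((436.0, 205.5), (21.0, 22.0), 90.0)
pink? ((443.8020935058594, 179.0327911376953), (37.65148162841797, 5.559859275817871), 11.633633613586426)
pink? ((477.5, 180.5), (21.0, 13.0), 90.0)
dish 238 435.6386554621849 206.33193277310926 426 444 197 215
```

View pics/v3.png

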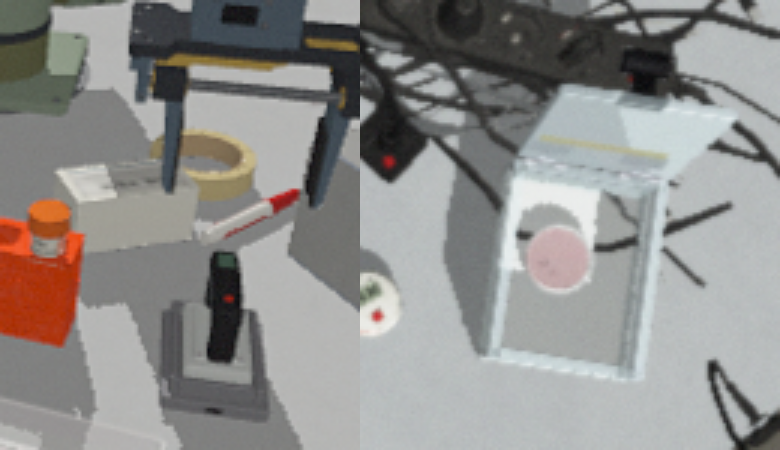

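The scene view shows the open fingers ahead of and above the probe handle (crop (225,300)). In the top view the lid stands open and the dish is fully visible at about (435.5,206). Next I check the handle position by projecting it into the scene view.

```bash
python3 - <<'E'
from h import *
s=env.state();e=s["ee_pos"];print(e)
print("TCP scene crop",(proj("scene",e)-[360,140])*3)
a=np.radians(3.3);R=np.array([[np.cos(a),-np.sin(a)],[np.sin(a),np.cos(a)]])
for dx in(-42,42):
  for dy in(-11,11):
    q=R@[dx,dy]+[496,269.5]; print("handle top corner",dx,dy,((proj("scene",[*q,86])-[360,140])*3).round(), "top0 crop",((proj("top",[*q,86])-[180,160]+.5)*6).round())
for dx in(-56.5,56.5):
  for dy in(-39.5,39.5):
    q=R@[dx,dy]+[494.5,268]; print("dock corner",dx,dy,((proj("scene",[*q,26])-[360,140])*3).round())
print("dish",ray("top",(435.5,206.2),22))
E
```

```text
[493.9977468  269.93513453 163.35653165]
TCP scene crop [241.43951281 186.75812094]
handle top corner -42 -11 [208. 245.] top0 crop [153. 304.]
handle top corner -42 11 [237. 248.] top0 crop [ 91. 309.]
handle top corner 42 -11 [211. 309.] top0 crop [141.  71.]
handle top corner 42 11 [242. 313.] top0 crop [80. 76.]
dock corner -56.5 -39.5 [160. 291.]
dock corner -56.5 39.5 [260. 303.]
dock corner 56.5 -39.5 [158. 379.]
dock corner 56.5 39.5 [269. 394.]
dish [ 459.4581033 -246.1120481   22.       ]
```

Request:
jog_arm --steps '[0,0,0,3,0,0,0,0,5,0,0,0,0,5,0,0,0,0,5,0,0,0,0,5,0]'

```text
time_s: 11.65
ee_pos: [495.4, 270.7, 115.6]
ee_rot: [179.9, 0.2, -176.7]
force: [0.7, 0.1, -0.3]
gripper_width: 91.0
```

Request:
jog_arm --steps '[0,0,-0.1,2,0,0,0,-0.1,4,0,0,0,-0.1,5,0,0,0,-0.1,5.8,0,0,0,-0.1,5.8,0,1,0,-0.1,5.8,0,1,0,-0.1,5.8,0,1,0,-0.1,5.8,0,1,0,-0.1,5.8,0,1,0,-0.1,5.8,0,1,0,-0.1,5.8,0,1,0,-0.1,5.8,0,1,0,-0.1,5.8,0,1,0,-0.1,5.8,0,1,0,-0.1,5.8,0]' --force 35

```text
time_s: 13.15
ee_pos: [494.0, 269.1, 55.3]
ee_rot: [180.0, -0.0, -176.7]
force: [0.2, 1.1, -1.2]
gripper_width: 22.0
```

Request:
jog_arm --steps '[1,0,0,-0.5,0,1,0,0,-1,0,1,0,0,-1.5,0,1,0,0,-2,0,1,0,0,-3,0,1,0,0,-4.5,0,1,0,0,-6,0,1,0,0,-8,0,1,0,0,-10,0,1,0,0,-12,0,1,0,0,-14,0,1,0,0,-16,0,1,0,0,-16,0,1,0,0,-16,0,1,0,0,-16,0]'

```text
time_s: 14.65
ee_pos: [493.3, 268.5, 214.3]
ee_rot: [-179.9, -0.1, -176.7]
force: [0.7, 0.2, -3.4]
gripper_width: 22.0
```

```bash
python3 - <<'E'
from h import *
s=env.state();e=s["ee_pos"];print(e,s["ee_rot"],s["force"],s["torque"],s["gripper_width"])
c=env.grab_frame("scene")[:,:,::-1]
cv2.imwrite("pics/scene4.png",c)
cv2.imwrite("pics/v4.png",cv2.resize(c[90:270,340:520],None,fx=3.3,fy=3.3,interpolation=cv2.INTER_CUBIC))
# predicted probe corners if grasp is at middle of the handle
a=np.radians(s["ee_rot"][2]);R=np.array([[np.cos(a),-np.sin(a)],[np.sin(a),np.cos(a)]])
zu=e[2]+19-64
for dx in(-42,42):
  for dy in(-25,25):
    q=R@[dx,dy]+e[:2]
    print(dx,dy,"under",((proj("scene",[*q,zu])-[340,90])*3.3).round(),"headtop",((proj("scene",[*q,zu+26])-[340,90])*3.3).round())
E
```

```text
[493.32874275 268.49761871 214.26234938] [-1.79939926e+02 -1.32443799e-01 -1.76734745e+02] [ 0.74907428  0.23148173 -3.37171331] [0.05306344 0.01210872 0.00142313] 21.957829813641474
-42 -25 under [376. 400.] headtop [383. 364.]
-42 25 under [292. 391.] headtop [298. 355.]
42 -25 under [367. 334.] headtop [373. 300.]
42 25 under [290. 327.] headtop [295. 293.]
```

View pics/v4.png

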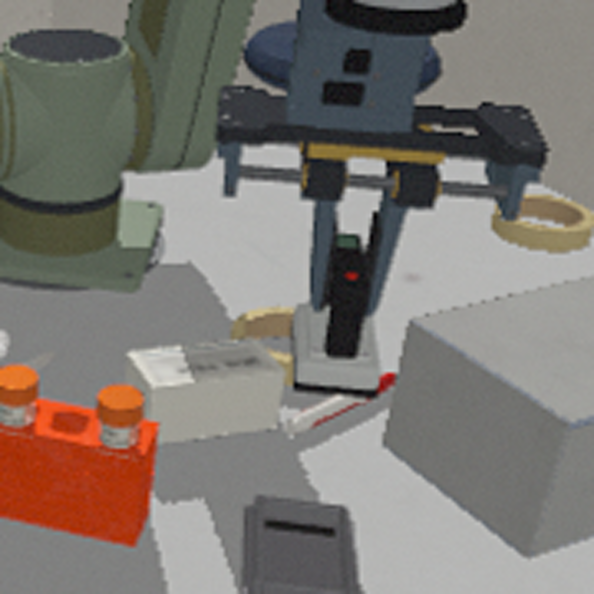

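The probe is held level with its bottom edge at crop (297,388)–(378,395), close to prediction, and the dock is empty. Next I carry it high over the tubes to the robot's side of the box.

Request:
jog_arm --steps '[1,0.2,-1,0,0,1,0.5,-3,0,0,1,1,-5.5,0,0,1,1.5,-8.5,0,1,1,2,-11.5,0,2,1,2.5,-14.5,0,3,1,3,-17.5,0,4,1,3.5,-20.5,0,5,1,4,-23.5,0,6,1,4.5,-26.5,0,7,1,5,-29.5,0,8,1,5.5,-32.5,0,9,1,6,-35.5,0,10,1,6.5,-38.5,0,11,1,7,-41.5,0,12,1,7.5,-44.5,0,13,1,8,-47,0,13.3,1,8.5,-49,0,13.3,1,8.7,-49.9,0,13.3,1,8.7,-49.9,0,13.3]'

```text
time_s: 16.7
ee_pos: [435.1, -234.9, 215.0]
ee_rot: [180.0, -0.1, 169.9]
force: [-0.9, 0.3, -2.7]
gripper_width: 21.8
```

Request:
jog_arm --steps '[1,0,0,0,0,1,0,0,0,0]'

```text
time_s: 16.9
ee_pos: [435.7, -233.2, 215.3]
ee_rot: [180.0, -0.0, 170.0]
force: [-0.0, 0.9, -2.7]
gripper_width: 21.6
```

Request:
jog_arm --steps '[1,-1,-0.4,0,0,1,-2,-0.8,0,0,1,-2.6,-0.9,0,0,1,-2.6,-0.9,1.5,0,1,-2.6,-0.9,3,0,1,-2.6,-0.9,4.5,0,1,-2.6,-0.9,6,0,1,-2.6,-0.9,7.5,0,1,-2.6,-0.9,8.5,0,1,-2.6,-0.9,9,0,1,-2.6,-0.9,9,0,1,-2.6,-0.9,9,0]'

```text
time_s: 18.1
ee_pos: [460.3, -247.8, 125.9]
ee_rot: [-180.0, 0.1, 170.0]
force: [-0.0, 0.6, -3.3]
gripper_width: 22.1
```

```bash
python3 - <<'E'
from h import *
s=env.state();e=s["ee_pos"];print(e,s["ee_rot"],s["force"],s["gripper_width"])
c=env.grab_frame("scene")[:,:,::-1];t=env.grab_frame("top")[:,:,::-1]
cv2.imwrite("pics/scene5.png",c);cv2.imwrite("pics/top5.png",t)
a=np.radians(s["ee_rot"][2]);R=np.array([[np.cos(a),-np.sin(a)],[np.sin(a),np.cos(a)]]);zu=e[2]-45
k=4.5;u0,v0=190,120
im=cv2.resize(c[v0:v0+110,u0:u0+110],None,fx=k,fy=k,interpolation=cv2.INTER_CUBIC)
for dx in(-42,42):
  for dy in(-25,25):
    q=R@[dx,dy]+e[:2]
    for z in(zu,zu+26): 
        p=(proj("scene",[*q,z])-[u0,v0])*k; print(dx,dy,round(z),p.round()); cv2.circle(im,tuple(p.astype(int)),2,(255,255,0),-1)
p=(proj("scene",[460,-246.5,22])-[u0,v0])*k; cv2.circle(im,tuple(p.astype(int)),2,(0,255,0),-1)
b=t[150:260,400:470]
cv2.imwrite("pics/v5.png",np.hstack([im,cv2.resize(b,(305,495))]) if im.shape[0]==495 else im)
E
```

```text
[ 460.31087611 -247.79101035  125.94184788] [-1.79984284e+02  6.16504976e-02  1.69973519e+02] [-0.03726424  0.61182404 -3.29013345] 22.144617962797
-42 -25 81 [175. 385.]
-42 -25 107 [169. 345.]
-42 25 81 [103. 366.]
-42 25 107 [ 97. 326.]
42 -25 81 [262. 319.]
42 -25 107 [258. 280.]
42 25 81 [193. 301.]
42 25 107 [188. 263.]
```

View pics/v5.png

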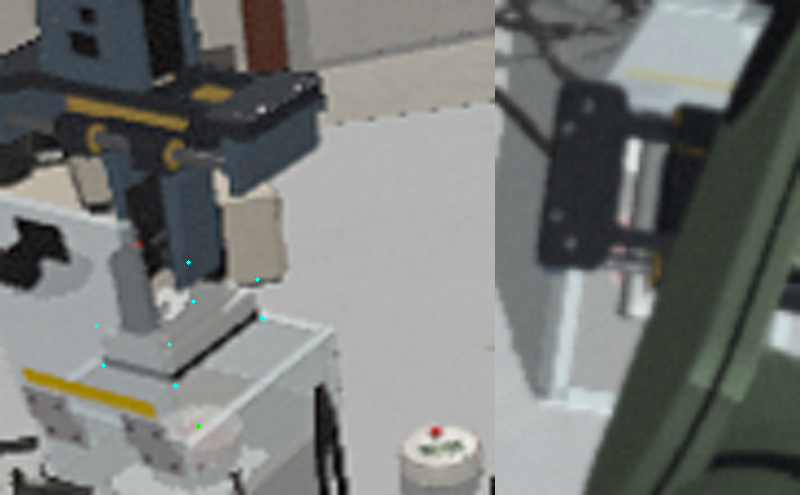

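Pictured corners (175,378), (105,362) and (260,312) are within about 1.5 source pixels of prediction, so the probe is level and square. The dish (about (205,430)) matches its predicted point, and the probe is clear of the walls. Now the slow descent.

Request:
jog_arm --steps '[1,0,0,0.5,0,1,0,0,1,0,1,0,0,1.5,0,1,0,0,2,0,1,0,0,2.5,0,1,0,0,3,0,1,0,0,3.3,0,1,0,0,3.5,0,1,0,0,3.5,0,1,0,0,3.5,0]'

```text
time_s: 19.2
ee_pos: [459.9, -247.6, 90.5]
ee_rot: [180.0, 0.0, 170.0]
force: [0.2, -0.3, -3.2]
gripper_width: 21.6
```

Request:
jog_arm --steps '[1,0,0,0.3,0,1,0,0,0.6,0,1,0,0,0.9,0,1,0,0,1.2,0,1,0,0,1.4,0,1,0,0,1.5,0,1,0,0,1.5,0,1,0,0,1.5,0,1,0,0,1.5,0,1,0,0,1.5,0]'

```text
time_s: 20.2
ee_pos: [459.9, -247.6, 75.6]
ee_rot: [-180.0, 0.0, 170.0]
force: [-0.6, -0.4, -3.7]
gripper_width: 21.8
```

```bash
python3 - <<'E'
from h import *
s=env.state();e=s["ee_pos"];print(e,s["ee_rot"],s["force"],s["gripper_width"])
c=env.grab_frame("scene")[:,:,::-1];t=env.grab_frame("top")[:,:,::-1]
cv2.imwrite("pics/scene6.png",c);cv2.imwrite("pics/top6.png",t)
k=5;u0,v0=185,140
im=cv2.resize(c[v0:v0+100,u0:u0+100],None,fx=k,fy=k,interpolation=cv2.INTER_CUBIC)
cv2.imwrite("pics/v6.png",im)
for x,y,z in((e[0],e[1],22),(e[0],e[1],32)): print(((proj("scene",[x,y,z])-[u0,v0])*k).round())
for r,p in blobs(t,(240,180,335,225),(0,0,180),(60,110,255)): print("rack",r[0])
E
```

```text
[ 459.86259406 -247.58077127   75.56921109] [-1.79998111e+02  1.85276106e-02  1.69969891e+02] [-0.62992046 -0.44386385 -3.70207725] 21.797572082665475
[244. 374.]
[242. 358.]
rack (303.0379333496094, 203.0448455810547)
```

View pics/v6.png

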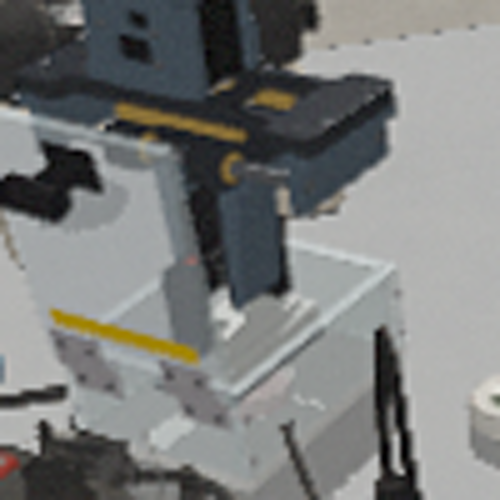

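The probe is inside the box above the dish (pink at (265,390)), with the lid upright behind the gripper. The rack blob moved in the top view, which may only be the arm or its shadow hiding part of it. I'll check this in the scene view.

```bash
python3 - <<'E'
from h import *
for n in("scene0","scene3","scene6"):
    im=cv2.imread(f"pics/{n}.png")
    print(n,[(np.round(r[0],1).tolist(),np.round(r[1],1).tolist()) for r,p in blobs(im,(310,195,400,260),(0,0,150),(70,110,255),40)])
    h=cv2.cvtColor(im,cv2.COLOR_BGR2HSV)[195:245,215:270]
    k=((h[...,0]>160)|(h[...,0]<8))&(h[...,1]>22)&(h[...,2]>120);ys,xs=np.nonzero(k)
    if len(xs): print("  pink",len(xs),np.median(xs)+215,np.median(ys)+195,xs.min()+215,xs.max()+215,ys.min()+195,ys.max()+195)
    t=cv2.imread(f"pics/{n.replace('scene','top')}.png")
    print("  top rack",[np.round(cv2.boundingRect(p.astype(np.int32)),1).tolist() for r,p in blobs(t,(240,180,335,225),(0,0,140),(80,120,255),5)])
a=cv2.imread("pics/scene0.png")[205:250,270:395].astype(int);b=cv2.imread("pics/scene6.png")[205:250,270:395].astype(int)
print("rack/timer diff",np.abs(a-b).mean(),(np.abs(a-b).max(2)>50).sum())
E
```

```text
scene0 [([352.0, 227.6], [68.1, 47.8])]
  top rack [[250, 186, 77, 32]]
scene3 [([352.0, 228.8], [67.9, 47.0])]
  pink 5 232.0 214.0 231 234 214 215
  top rack [[250, 186, 77, 32]]
scene6 [([375.8, 213.6], [11.3, 10.5]), ([352.5, 227.4], [69.9, 42.5])]
  top rack [[249, 186, 78, 32]]
rack/timer diff 5.101451851851852 269
```

```bash
python3 - <<'E'
from h import *
im=cv2.imread("pics/scene3.png");L=cv2.cvtColor(cv2.GaussianBlur(im,(3,3),0),cv2.COLOR_BGR2LAB)[...,1].astype(int)
for v in range(202,232): print(v," ".join(f"{x-128:2d}" for x in L[v,212:262]))
th=np.linspace(0,2*np.pi,73)
for z in(8,22):
    P=np.array([proj("scene",[460+26*np.cos(a),-247+26*np.sin(a),z]) for a in th]); print(z,P.min(0).round(1),P.max(0).round(1))
E
```

```text
202 -2 -1 -1 -2 -2 -2 -2 -1 -1 -2 -2 -2 -2 -2 -2 -2 -2 -2 -2 -1 -1 -2 -1 -1 -1 -1 -1 -2 -2 -2 -2 -2 -2 -2 -2 -2 -2 -2 -2 -2 -2 -2 -3 -2 -2 -3 -3 -3 -3 -2
203 -2 -1 -2 -1 -1 -2 -2 -2 -2 -2 -2 -1 -2 -2 -2 -2 -2 -2 -2 -1 -1 -1  0 -1 -1  0 -1 -1 -1 -1 -2 -2 -2 -2 -2 -2 -2 -2 -2 -2 -2 -2 -2 -2 -2 -2 -3 -3 -3 -2
204 -1 -2 -1 -1 -1 -2 -2 -1 -1 -2 -2 -1 -2 -2 -2 -2 -2 -2 -1 -1  0  0 -1 -1 -1 -1  0 -1 -1 -1 -1  0 -1 -2 -2 -2 -2 -2 -3 -2 -2 -3 -3 -3 -3 -2 -3 -2 -3 -2
205 -2 -1 -1 -1 -2 -2 -2 -1 -1 -1 -2 -1 -2 -2 -2 -2 -2 -2 -1 -1 -1 -1 -1 -1 -1 -1 -1 -1  0 -1 -1  0  0 -1 -2 -2 -2 -3 -2 -2 -3 -3 -3 -3 -3 -3 -2 -2 -2 -1
206 -4 -4 -3 -2 -2 -1 -1 -1 -1 -2 -1 -1 -1 -2 -2 -2 -1 -1 -1  0 -1 -1 -1 -1 -1  0 -1 -1 -1  0  0  0 -1 -1 -1 -2 -2 -2 -2 -2 -2 -2 -2 -2 -3 -3 -2 -2  0  0
207 -3 -3 -4 -4 -4 -3 -3 -2 -2 -2 -1 -1 -1 -2 -2 -2 -1 -1 -1  0 -1 -1 -1 -1  0 -1 -1 -1 -1 -1  0 -1 -1 -1 -2 -2 -2 -1 -1 -2 -1 -2 -2 -2 -3 -2 -2 -2  0  0
208 -2 -1 -2 -2 -2 -3 -3 -4 -4 -3 -2 -2 -2 -1 -2 -2 -2 -1 -1  0 -1 -1 -1 -1  0 -1 -1 -1 -1 -1 -1 -1 -2 -2 -2 -2 -1 -2 -1 -2 -1 -1 -1 -2 -2 -2 -2 -1  1  1
209 -3 -3 -3 -2 -1 -1 
[... 2880 characters left out ...]
 0 -1  0  0  0  0  1  0
228 -1 -1 -1 -1 -2 -2 -2 -2 -2 -2 -2 -2 -2 -2 -2 -2 -2 -2 -2 -2 -2 -2 -1 -1 -1 -1 -1 -1 -1 -1 -1  0  0  0 -1 -1  0 -1  0  0  0  0  0  0  0  0  0  0  0  0
229 -1  0 -1 -1 -1 -2 -2 -1 -2 -2 -2 -2 -2 -2 -2 -2 -2 -2 -2 -2 -2 -2 -2 -1 -1 -1 -1 -1 -1 -1  0  0  0  0 -1  0  0  0  0  0 -1  0  0  0  0  0  0  0 -1  1
230 -1 -1 -1 -1 -1 -1 -1 -1 -1 -2 -2 -2 -2 -2 -2 -2 -2 -1 -2 -2 -2 -2 -2 -1 -1 -1 -1 -1 -1 -1  0  0  1 -1  0  0  0  0  0  0 -1  0  0  0  0  0  0 -1 -1  0
231 -1 -1  0 -1 -1  0 -1 -1 -1 -1 -1 -2 -2 -2 -2 -2 -2 -2 -2 -2 -2 -2 -1 -1 -1 -1 -1 -1 -1 -1  0  0  1 -1  0  0 -1  0  0  0 -1 -1  0  0  0  0  0 -1  0  1
8 [224.8 214. ] [244.4 224.6]
22 [224.1 209.7] [243.8 220.2]
```

The rack and dish are unmoved, and the dish edges in the scene view agree with the top-view position to about 1 px. Handing in.

```bash
python3 -c "
from h import *
s=env.state();print(s['ee_pos'],s['force'],s['gripper_width'],s['time_s']);print(env.job_done())"
```

```text
[ 459.85927134 -247.54143541   75.50783844] [ 0.85006218  0.00431372 -2.81368452] 21.939692321918777 20.3
the job is handed in; nothing more can be done
None
```

I handed the job in at 20.3 s with the lid open and the probe held level over the dish. The hand-in reported no verdict.

**What I did**
- I pinched the lid's pull by its ends and swung it along its arc to about 96°, just past upright, then let go.
- I gripped the probe by its handle at 35 N and lifted it straight out of the dock. I carried it with about 50 mm of clearance over the tubes and came into the box from the robot's side.

**Last checks**
- **Position:** the tool is at (459.9, -247.5), against a dish estimate of about (460, -247). It is vertical and within about 1° of the box's measured yaw of -10°.
- **Height:** the underside is about 10 mm above the dish top. The pictures could not settle the probe's height in the grip to better than about 2 mm, so allow 8–12 mm.
- **Grip and contact:** the finger opening stayed near 22 mm. The wrist force stayed at about the probe's own weight, so there is no sign of contact with the dish or box.
- **Lid, rack and dish:** the lid stands upright in the last picture, and the rack has not moved in either view. The dish was not seen to move. I did not measure the tubes and timer separately; nothing went near them.

**Checks that disagreed**
- The top camera's rack centre jumped at the end, but the rack's overall outline there and its position in the scene view were unchanged. I put the jump down to shadow or the arm hiding part of the rack.
- The probe's corners sat 1–1.5 px higher than predicted, which I put down mainly to gripping the handle about 2 mm below its middle.
- I viewed 11 pictures, one over the budget.

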